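# Hang the ear defenders in the bifold airing cupboard

### The arm

A 6-joint arm with a two-finger parallel gripper is mounted at the origin on the work surface. World frame = base frame: x ahead of the robot, y to its left, z up, the work surface at z = 0. Lengths are in m, angles in rad, forces in N, time in s.
With the tool pointing down it reaches from about 0.275 to 0.775 m from the base axis. Payload 14.6 kg.
Tool frame: the origin (TCP) lies on the mounting face of the last link; the fingertips stand 173 mm ahead of it and the grasp point (between the pads) lies 155 mm ahead of it; z points along the fingers, y is the line along which they close (so a half turn about z gives the same grasp; the last joint's range is limited). The gripper opens to 85 mm and grips with 20 to 120 N. Pads are 22 mm wide; open, the fingers measure 114 mm over their backs; the gripper's body (76 mm by 85 mm) begins 54 mm behind the grasp point. The pads swing forward as they close: fully open they stand 13 mm farther back than shut.
Start: joints at [-1.486, 0.263, -0.048, 1.259, 0, 1.415], TCP at [0.125, -0.51, 0.405] pointing down, gripper open.
Joint ranges: [-2.65, 2.65], [-0.89, 1.7], [-1.18, 1.37], [-2.13, 2.11], [-1.35, 1.29], [-3.14, 3.14]. Speed limits (rad/s): [1.89, 1.89, 2.57, 2.79, 3.14, 3.14].

### API

Orientations are given as a unit quaternion [w, x, y, z].
In Python, from cell import r gives the robot as it stands. Calls block until the motion is done:
- r.movep(position, orientation): joint-space move of the TCP to a pose.
- r.servo_line(position, rot=None, vel=0.15): straight line of the TCP; rot=None keeps the orientation; vel is the mean speed in m/s.
- r.set_joints(angles): joint-space move.
- r.gripper_to(opening, force=None): finger opening in m; force is the grip in N (None keeps the last); returns when the fingers have stopped.
- r.sleep(seconds).
- r.solve_ik(position, orientation): joint angles nearest the present ones, or None.
- r.read_state(): the state.
- r.snapshot(name): name is "scene" or "top" or "wrist"; returns the picture (420x560x3 uint8, blue, green, red); there is no depth.
- r.calibration(name): a dict with "mtx" (3x3 intrinsics, pixels), "position" and "orientation" of the camera in the world; the wrist camera has in their place "hand_eye" (4x4, takes a point from camera to tool coordinates, whose origin is the TCP and whose axes are the flange's). Camera axes: x right, y up, looking along -z (the intrinsics and any distortion apply to the point x, -y, -z); pixel columns grow to the right and rows downward; lengths in m; the calibration is good to about 2 mm. A picture is of the moment at which its call begins: read the wrist's pose just before it. calibration takes no time and is no camera call.
A pose or a line that the arm cannot do raises r.MotionError and nothing moves.
- r.close_job(): hands the job in; it is judged then, once.
The state is a dict: "clock": time; "joint_pos": joint angles; "dq": joint speeds; "joint_torque": joint torques, N m; "ee_pos": TCP position; "eef_rot": TCP orientation; "contact_force": force on the tool from outside, world axes, zero at the start; "torque": the same for the moment, N m; "grip_width": finger opening in m; "finger_force": force on a finger pad.
Only numpy, scipy, OpenCV 4.12 (cv2) and the standard library are available. Lean on these libraries where they do the work, as an engineer would, in place of code of your own. Each camera call takes 0.05 s, during which the arm holds its last target. There are 200 camera calls.

### The job

The ultrasonic bath is off, so hang the ear defenders up to air: push the cupboard's bifold door at its fold until both leaves are folded right back, and only then pull the hanging rail all the way out by its red knob. Drape every ear defender that stands on the bench over the bar by its headband, one cup on each side, then slide the rail with all of them on it fully home. Leave the door folded open and do not disturb the other things on the bench.

Things in the scene. Friction and masses are not known exactly. Their poses are not given: they have to be found in the camera images.
- cupboard: White fixed cupboard, 330 mm wide, 305 deep. Origin: on the bench, mid door plane; x points into it, y left, z up. Side walls to 210 mm high, inner faces at y +-155. Clear plastic roof (210 to 220 high) starts 75 behind the door plane, no header in front of it. Floor panel 10 high, from x -10.
- door (a joint): Bifold fold angle a, rad: 0 flat across the doorway, 1.42 stop, folded right back (1.25 counts). Two blue leaves 150 mm wide, 12 thick, 14 to 190 high. First leaf hinges at cupboard x 0, y +150; the fold hinge is at x = -150 sin a, y = 150 - 150 cos a (moves out to the robot and left); the second leaf's far edge runs in a track on the door plane. About 1 N at the fold; stays put.
- fold_bar (a point): Yellow upright push bar at the fold, 12 mm thick, 34 to 174 high; this point is at 140, on its axis. It stands 28 off the outer face of the second leaf, 8 along it from the fold hinge: at fold angle a it is at fold hinge + (-28 cos a + 8 sin a, -28 sin a - 8 cos a) mm in cupboard x, y. Push it from its right (-y side) to the left, following the arc.
- rail (a joint): How far the hanging rail is pulled out, m: 0 home, 0.19 stop (fully out). Slides along the cupboard's -x. Friction 2 N; stays where it is left.
- rail_knob (a point): Centre of the red knob at the rail's front end, 150 mm high: a level cylinder 28 in diameter, 20 long along the rail. Rail home: 25 behind the door plane at cupboard y -50, free from above; grip it from above across cupboard y.
- rail_bar (a point): Middle of the hanging stretch of the bar, on its axis, 150 mm high, 116 behind the knob's centre; moves with the rail. The bar is a steel rod 14 in diameter along cupboard x (= this point's x). Hang things within 70 of this point along x, about 66 apart; a bracket rising above the bar ends it 132 behind this point.
- muff_a: Red ear defender, may be absent; stands on its cups. 150 mm wide (y), 140 tall, 160 g. Origin: underside, midway between cups; z up, y cup to cup. Cups 48 (x) by 30 by 62 high, 90 apart inside. Crown pad on top: 24 wide (x), 62 long (y), 118 to 140 above origin; grip it across x, fingertips at most 15 below its top as the bar goes under it. Hung: origin 111 under bar axis.
- muff_b: Yellow ear defender, may be absent; stands on its cups. 150 mm wide (y), 140 tall, 160 g. Origin: underside, midway between cups; z up, y cup to cup. Cups 48 (x) by 30 by 62 high, 90 apart inside. Crown pad on top: 24 wide (x), 62 long (y), 118 to 140 above origin; grip it across x, fingertips at most 15 below its top as the bar goes under it. Hung: origin 111 under bar axis.
- muff_c: Green ear defender, may be absent; stands on its cups. 150 mm wide (y), 140 tall, 160 g. Origin: underside, midway between cups; z up, y cup to cup. Cups 48 (x) by 30 by 62 high, 90 apart inside. Crown pad on top: 24 wide (x), 62 long (y), 118 to 140 above origin; grip it across x, fingertips at most 15 below its top as the bar goes under it. Hung: origin 111 under bar axis.
- reagent: Bystander: amber reagent bottle, 60 mm in diameter, 130 mm tall; origin under its centre.
- tube_rack: Bystander: white rack of capped tubes, 70 by 180 mm (x, y), 94 mm tall; origin under its centre.
- dishes: Bystander: stack of culture dishes, 90 mm in diameter, 58 mm tall; origin under its centre.
- stapler: Bystander: blue stapler, 130 by 34 mm, 60 mm tall; origin under its centre.
- burner: Bystander: brass and steel burner, foot 84 mm in diameter, 140 mm tall; origin under its centre.
- spray: Bystander: white cleaner bottle with blue cap, 68 mm in diameter, 150 mm tall; origin under its centre.
Mind the look-alikes: they are no part of the job. Leave any pink look-alike of the muff_c alone.

How it is judged:
By the outcome, as a careful person would: the job done as asked, in the order asked, and still so for the second after the job is handed in, with the robot touching nothing.
Of muff_a, muff_b, muff_c only 2 to 3 are there at a start; the rules pass over those that are not, and their reading is None.
At some moment in a run one of muff_a, muff_b, muff_c may be knocked a few centimetres aside while the robot is not near it.
It also fails if it takes over 208 s, if anything falls off the work surface, if the arm or the gripper's body presses on something with over 40 N, if the wrist force passes 120 N, or if a joint passes its speed limit or range.

## Working session

There is one attempt and no reset: what is moved stays moved. The work goes in short steps, each a Python script; the robot and the scene stay as the last script left them, time stands still between calls to the robot, and variables do not carry over. Pictures are saved under pics/ and viewed, at most 14 in all, crops included, and the job is handed in when it is done.

```bash
ls; mkdir -p pics
python3 - <<'E'
from cell import r
import cv2
for n in("scene","top"):
    c=r.calibration(n); print(n,c)
    cv2.imwrite(f"pics/{n}0.png",r.snapshot(n))
c=r.calibration("wrist");print(c)
s=r.read_state();print(s)
E
```

```text
pics
scene {'mtx': array([[442.96927744,   0.        , 273.85546909],
       [  0.        , 442.96927744, 209.78839958],
       [  0.        ,   0.        ,   1.        ]]), 'position': array([1.15370672, 0.55444097, 1.19358691]), 'orientation': array([0.36704215, 0.12134166, 0.30398286, 0.87071849])}
top {'mtx': array([[406.99151827,   0.        , 275.13367597],
       [  0.        , 406.99151827, 205.50386055],
       [  0.        ,   0.        ,   1.        ]]), 'position': array([ 0.43962604, -0.03867192,  1.22119924]), 'orientation': array([-0.69816177, -0.03869135,  0.03862595,  0.71384953])}
{'mtx': array([[315.34900712,   0.        , 273.00215505],
       [  0.        , 315.34900712, 212.76220625],
       [  0.        ,   0.        ,   1.        ]]), 'hand_eye': array([[-4.49355491e-04,  9.66076810e-01,  2.58254516e-01,
         6.52147211e-02],
       [ 9.99999354e-01,  7.03835303e-04, -8.92932165e-04,
         9.74821892e-04],
       [-1.04440970e-03,  2.58253947e-01, -9.66076502e-01,
         3.16547211e-02],
       [ 0.00000000e+00,  0.00000000e+00,  0.00000000e+00,
         1.00000000e+00]])}
{'clock': 0.1, 'joint_pos': array([-1.48631800e+00,  2.63481229e-01, -4.88485161e-02,  1.25937165e+00,
       -1.32212623e-05,  1.41545631e+00]), 'dq': array([-0.00043362, -0.00156172,  0.0030881 , -0.00088178, -0.00144042,
        0.00086444]), 'joint_torque': array([ 8.31711019e-03, -6.38573098e+01,  3.85064864e+01,  9.78414231e-03,
        6.86227565e-06,  2.11117072e-05]), 'ee_pos': array([ 0.12466845, -0.50991258,  0.40427908]), 'eef_rot': array([-4.52482762e-04,  9.92819403e-01,  1.19622024e-01,  9.42377553e-06]), 'contact_force': array([-0.27362799,  0.19996007,  0.46781928]), 'torque': array([-0.03838526, -0.02724709, -0.02048406]), 'finger_force': 0.0, 'grip_width': 0.08552788202754179}
```

View pics/top0.png

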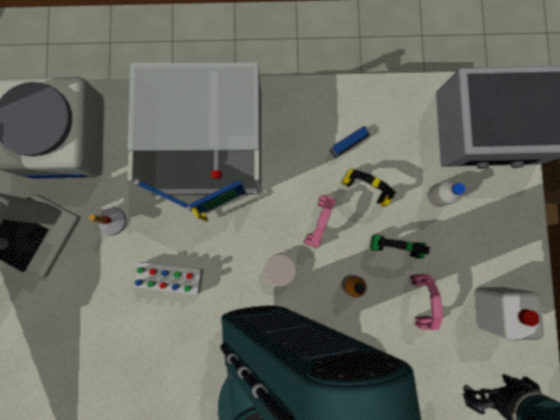

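View pics/scene0.png

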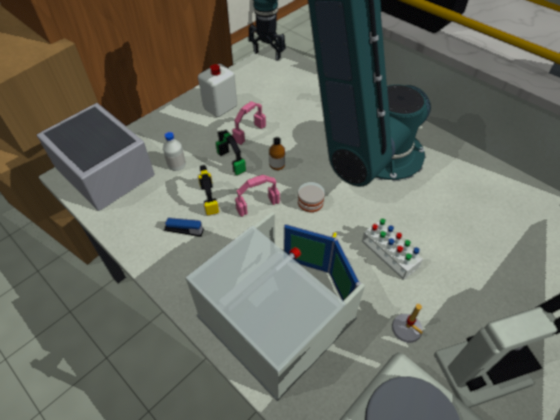

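The top view shows the yellow muff at (370,185) and the green one at (400,245). Two pinkish ones are at (320,220) and (427,300), and I see no clearly red one. The cupboard is at (195,130), its door is partly folded, and the fold bar is near (200,213). I'll enlarge a crop to tell pink from red.

```bash
cat > h.py <<'E'
import numpy as np,cv2
from scipy.spatial.transform import Rotation as R
from cell import r
def rot(q): return R.from_quat([q[1],q[2],q[3],q[0]]).as_matrix()
def campose(n):
    c=r.calibration(n)
    if n!="wrist": return c["mtx"],np.array(c["position"]),rot(c["orientation"])
    s=r.read_state(); H=c["hand_eye"]; Rt=rot(s["eef_rot"])
    return c["mtx"],s["ee_pos"]+Rt@H[:3,3],Rt@H[:3,:3]
def cast(cam,px,z):
    K,p,Rm=cam
    u=np.linalg.solve(K,[px[0],px[1],1]); d=Rm@np.array([u[0],-u[1],-u[2]])
    return p+d*(z-p[2])/d[2]
def proj(cam,P):
    K,p,Rm=cam; c=Rm.T@(np.array(P)-p); v=K@np.array([c[0],-c[1],-c[2]]); return v[:2]/v[2]
def hsvmask(im,h0,h1,s=110,v=40):
    h=cv2.cvtColor(im,cv2.COLOR_BGR2HSV)
    m=((h[...,0]>=h0)&(h[...,0]<=h1)&(h[...,1]>=s)&(h[...,2]>=v)).astype(np.uint8)
    return m
def blobs(m,amin=8):
    n,l,st,c=cv2.connectedComponentsWithStats(m)
    return [(tuple(c[i].round(1)),int(st[i,4]),tuple(st[i,:4])) for i in range(1,n) if st[i,4]>=amin]
E
python3 - <<'E'
from h import *
t=cv2.imread("pics/top0.png"); s=cv2.imread("pics/scene0.png")
a=cv2.resize(t[155:335,300:460],None,fx=3,fy=3,interpolation=3); 
b=cv2.resize(t[50:230,120:270],None,fx=3,fy=3,interpolation=3)
cv2.imwrite("pics/crop1.png",cv2.resize(np.hstack([b,a]),(800,464)))
hs=cv2.cvtColor(t,cv2.COLOR_BGR2HSV)
m=hsvmask(t,168,179,60)|hsvmask(t,0,8,60)
for b in blobs(m): 
    x,y,w,h=b[2]; mm=m[y:y+h,x:x+w]>0; print("red/pink",b,np.median(hs[y:y+h,x:x+w][mm],axis=0))
m=hsvmask(t,155,168,60)
print(blobs(m))
for n,(lo,hi) in dict(green=(45,85),yellow=(20,34)).items(): print(n,blobs(hsvmask(t,lo,hi)))
cam=campose("top")
for p,z in [((131,64),.22),((257,64),.22),((259,152),.22),((129,152),.22),((216,174),.15)]: print(p,cast(cam,p,z))
E
```

```text
red/pink ((np.float64(215.6), np.float64(173.8)), 106, (np.int32(210), np.int32(169), np.int32(12), np.int32(10))) [  2. 202.  97.]
red/pink ((np.float64(320.8), np.float64(221.2)), 609, (np.int32(304), np.int32(195), np.int32(32), np.int32(53))) [171. 111. 149.]
red/pink ((np.float64(105.6), np.float64(219.2)), 43, (np.int32(100), np.int32(215), np.int32(11), np.int32(9))) [  5. 145.  70.]
red/pink ((np.float64(152.1), np.float64(271.0)), 46, (np.int32(149), np.int32(268), np.int32(8), np.int32(7))) [  1. 158. 132.]
red/pink ((np.float64(188.7), np.float64(275.7)), 47, (np.int32(185), np.int32(272), np.int32(8), np.int32(8))) [  1. 134. 133.]
red/pink ((np.float64(429.4), np.float64(303.4)), 844, (np.int32(411), np.int32(274), np.int32(32), np.int32(56))) [171. 116. 112.]
red/pink ((np.float64(162.4), np.float64(284.9)), 48, (np.int32(159), np.int32(282), np.int32(8), np.int32(7))) [  2.  147.5 137. ]
red/pink ((np.float64(528.9), np.float64(317.3)), 285, (np.int32(518), np.int32(309), np.int32(22), np.int32(18))) [  2. 222.  95.]
[]
green [((np.float64(222.6), np.float64(194.9)), 8
[... 861 characters left out ...]
 np.int32(169), np.int32(12), np.int32(16))), ((np.float64(375.5), np.float64(182.1)), 70, (np.int32(371), np.int32(178), np.int32(10), np.int32(10))), ((np.float64(385.7), np.float64(200.8)), 80, (np.int32(380), np.int32(195), np.int32(12), np.int32(11))), ((np.float64(198.9), np.float64(213.8)), 95, (np.int32(192), np.int32(207), np.int32(15), np.int32(13))), ((np.float64(95.6), np.float64(217.9)), 37, (np.int32(89), np.int32(215), np.int32(15), np.int32(6)))]
(131, 64) [0.92423142 0.32303395 0.22      ]
(257, 64) [ 0.91684625 -0.00126285  0.22      ]
(259, 152) [ 0.68562401 -0.00228944  0.22      ]
(129, 152) [0.69296155 0.32423837 0.22      ]
(216, 174) [0.64543029 0.11615502 0.15      ]
```

View pics/crop1.png

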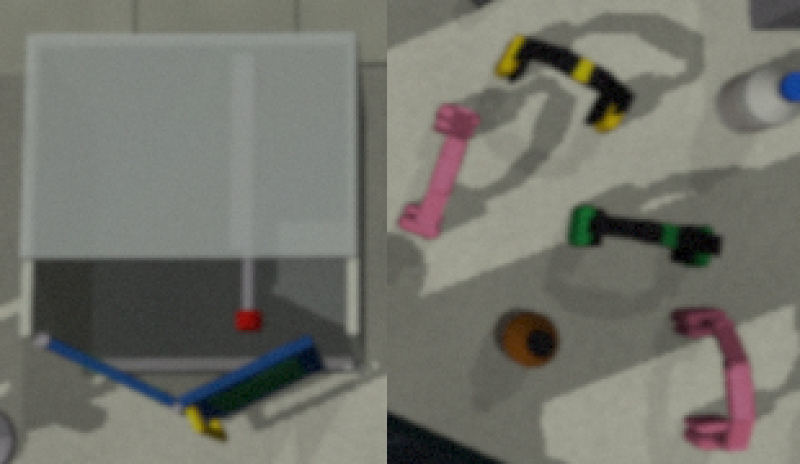

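The two pink ones, at (320,221) and (429,303), are pink all over (hue 171), so they're the look-alikes. The real ones have black bands with coloured cups: yellow at crown (375,182) and green at crown (409,246). The red knob is at (216,174) and the door is about 0.4 rad open. Next I'll look with the wrist camera.

```bash
cat >> h.py <<'E'
def down(yaw):
    """tool z down, tool y (closing line) at world angle yaw"""
    y=np.array([np.cos(yaw),np.sin(yaw),0]); z=np.array([0,0,-1.]); x=np.cross(y,z)
    q=R.from_matrix(np.c_[x,y,z]).as_quat(); return np.array([q[3],q[0],q[1],q[2]])
def best(yaw,p):
    """choose yaw or yaw+pi: smaller joint-6 magnitude"""
    c=[]
    for k in (0,np.pi):
        j=r.solve_ik(list(p),list(down(yaw+k)))
        if j is not None: c.append((abs(j[5]),yaw+k))
    return min(c)[1]
E
python3 - <<'E'
from h import *
q=down(-np.pi/2)
r.movep([0.47,.10,.50],q)
cam=campose("wrist"); w=r.snapshot("wrist"); cv2.imwrite("pics/w1.png",w)
t=r.snapshot("top"); cv2.imwrite("pics/top1.png",t)
np.savez("w1.npz",K=cam[0],p=cam[1],R=cam[2])
print(r.read_state()["clock"],cam[1])
print("red",blobs(hsvmask(w,0,8,150)|hsvmask(w,172,179,150)))
print("yel",blobs(hsvmask(w,20,34)))
for b in blobs(hsvmask(w,0,8,150)|hsvmask(w,172,179,150)): print(cast(cam,b[0],.155))
cv2.imwrite("pics/v1.png",w)
E
```

```text
3.9417 [0.53550215 0.09877328 0.46829308]
red [((np.float64(251.7), np.float64(7.4)), 470, (np.int32(237), np.int32(0), np.int32(30), np.int32(17))), ((np.float64(3.3), np.float64(127.2)), 106, (np.int32(0), np.int32(119), np.int32(9), np.int32(16))), ((np.float64(113.0), np.float64(246.3)), 170, (np.int32(105), np.int32(240), np.int32(17), np.int32(14))), ((np.float64(192.1), np.float64(256.1)), 152, (np.int32(185), np.int32(249), np.int32(14), np.int32(15))), ((np.float64(137.9), np.float64(272.1)), 108, (np.int32(131), np.int32(267), np.int32(16), np.int32(13)))]
yel [((np.float64(545.8), np.float64(37.8)), 843, (np.int32(526), np.int32(16), np.int32(34), np.int32(40))), ((np.float64(203.2), np.float64(122.6)), 730, (np.int32(182), np.int32(105), np.int32(45), np.int32(32))), ((np.float64(13.7), np.float64(126.6)), 67, (np.int32(9), np.int32(122), np.int32(10), np.int32(10)))]
[0.63800946 0.11703961 0.155     ]
[0.53702209 0.35691318 0.155     ]
[0.41531621 0.26791188 0.155     ]
[0.40404796 0.18500233 0.155     ]
[0.38553282 0.24490396 0.155     ]
```

View pics/w1.png

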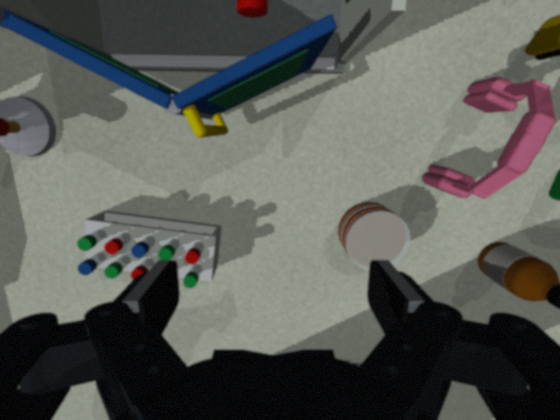

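View pics/top1.png

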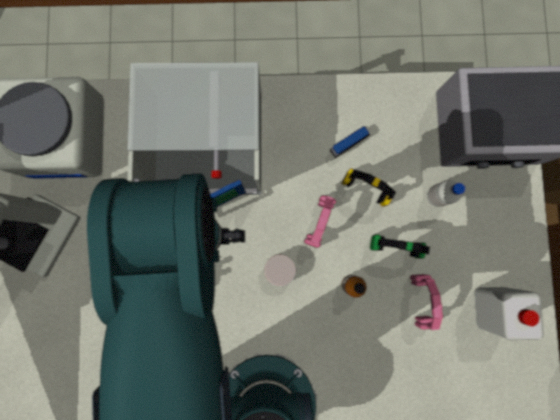

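No red muff is present, so the job is yellow and green. In the wrist view, the top of the bar is at about (202,130), the leaf fold is at (172,100), and the knob is partly cut off at (252,7).

Run:
```python
from h import *
d=np.load("w1.npz"); cam=(d["K"],d["p"],d["R"])
print("bar",cast(cam,(202,130),.174),"botbar",cast(cam,(223,131),.034))
for p in [(172,100),(335,18),(5,15)]: print(p,cast(cam,p,.19))
yaw=-.022; O=np.array([.616,.163]); c,s=np.cos(yaw),np.sin(yaw); M=np.array([[c,-s],[s,c]])
def barp(a): return O+M@(np.array([-150*np.sin(a)-28*np.cos(a)+8*np.sin(a),150-150*np.cos(a)-28*np.sin(a)-8*np.cos(a)])/1000)
for a in np.arange(.2,.7,.1): print(a,barp(a))
```

```text
bar [0.53428037 0.16259999 0.174     ] botbar [0.53237672 0.16505287 0.034     ]
(172, 100) [0.55856305 0.18269831 0.19      ]
(335, 18) [0.61917018 0.04981582 0.19      ]
(5, 15) [0.62149239 0.30797017 0.19      ]
0.2 [0.56013149 0.15381352]
0.30000000000000004 [0.54710056 0.15529607]
0.4000000000000001 [0.53479103 0.15835398]
0.5000000000000001 [0.52332588 0.1629567 ]
0.6000000000000001 [0.51281967 0.16905823]
```

```bash
cat >> h.py <<'E'
YAW=-.022; O=np.array([.616,.166])
M=np.array([[np.cos(YAW),-np.sin(YAW)],[np.sin(YAW),np.cos(YAW)]])
def cw(x,y): return O+M@np.array([x,y])
def barp(a): return cw(*(np.array([-150*np.sin(a)-28*np.cos(a)+8*np.sin(a),150-150*np.cos(a)-28*np.sin(a)-8*np.cos(a)])/1000))
E
python3 - <<'E'
from h import *
A=np.arctan2
yw=lambda a:a-np.pi/2+YAW
z=.301
for k in (0,np.pi):
    print([np.round(r.solve_ik([*barp(a),z],list(down(yw(a)+k))),2)[[0,4,5]] for a in (.41,1.42)])
k=0
print(barp(.41))
r.gripper_to(.055,20)
r.movep([*barp(.41),.40],down(yw(.41)+k))
r.servo_line([*barp(.41),z],vel=.12)
print(r.read_state()["contact_force"])
r.gripper_to(.026,20); s=r.read_state();print(s["grip_width"],s["finger_force"],s["contact_force"])
for a in np.linspace(.5,1.42,9):
    r.servo_line([*barp(a),z],rot=down(yw(a)+k),vel=.08)
    s=r.read_state();print(round(a,2),s["contact_force"].round(1),s["finger_force"],round(s["clock"],1))
E
```

```text
[array([0.15, 0.  , 2.9 ]), array([0.36, 0.  , 2.11])]
[array([ 0.15,  0.  , -0.24]), array([ 0.36,  0.  , -1.03])]
[0.53360456 0.16174537]
[ 0.35923016 -0.51487352  0.76969258]
0.025828690077446762 0.0 [0.72757268 0.59949673 0.23686332]
0.5 [ 1.  -1.3 -0.4] 0.0 10.9
0.62 [-0.5 -0.3  0.6] 0.0 11.3
0.73 [ 0.9  0.  -1.2] 0.0 11.6
0.84 [ 1.1 -0.4  0.2] 0.0 11.9
0.96 [ 0.1 -0.1  0.3] 0.0 12.2
1.08 [ 0.1 -0.2  0.4] 0.0 12.6
1.19 [-0.1 -0.3 -0.6] 0.0 12.9
1.3 [-0.5 -0.9 -0.5] 0.0 13.3
1.42 [-0.3 -0.7  0.9] 0.0 13.6
```

Run:
```python
from h import *
p=r.read_state()["ee_pos"]
r.servo_line([p[0],p[1],.40],vel=.2)
r.movep([0.47,.10,.50],down(-np.pi/2))
cam=campose("wrist"); w=r.snapshot("wrist"); cv2.imwrite("pics/w2.png",w)
```

```text
(no output)
```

View pics/w2.png

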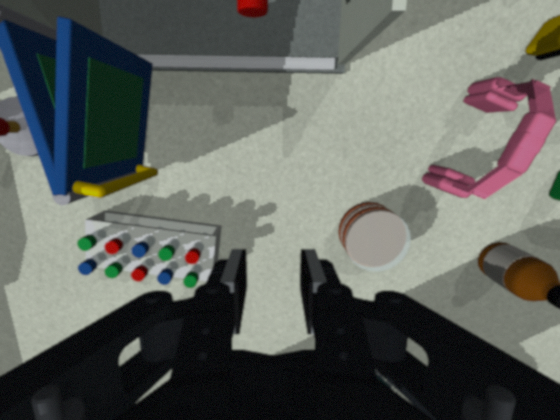

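The door is mostly folded, at about 1.2 rad. The bar's top is at (90,187) and its foot at (150,172). I'll finish with a closed-finger push to the left until it meets the stop.

Run:
```python
from h import *
cam=campose("wrist")
b=cast(cam,(90,187),.174); print(b,cast(cam,(149,172),.034))
for a in (1.1,1.2,1.3,1.42): print(a,barp(a))
e=barp(1.42); x=e[0]
r.gripper_to(0.0,20)
q=down(-np.pi/2)
r.movep([x,b[1]-.055,.40],q); r.servo_line([x,b[1]-.055,.301],vel=.15)
y=b[1]-.05; f0=r.read_state()["contact_force"][1]; out=[]
while y<e[1]+.0:
    y+=.005; r.servo_line([x,y,.301],vel=.06); f=r.read_state()["contact_force"][1]-f0; out.append((round(y-e[1],3),round(f,1)))
    if abs(f)>7: break
print(out)
r.servo_line([x,y-.03,.301],vel=.15);r.servo_line([x,y-.03,.40],vel=.2)
r.movep([0.47,.10,.50],q)
cam=campose("wrist"); w=r.snapshot("wrist"); cv2.imwrite("pics/w3.png",w); print(r.read_state()["clock"])
print(blobs(hsvmask(w,20,34)))
for P in ((*e,.174),(*e,.034)): print(proj(cam,P))
```

```text
[0.4821773  0.27173617 0.174     ] [0.47770338 0.26951093 0.034     ]
1.1 [0.47795578 0.22242839]
1.2 [0.47500511 0.2357689 ]
1.3 [0.47349617 0.24991069]
1.42 [0.47360876 0.2677391 ]
[(np.float64(-0.041), np.float64(0.8)), (np.float64(-0.036), np.float64(-1.0)), (np.float64(-0.031), np.float64(-21.7))]
22.9667
[((np.float64(546.3), np.float64(37.7)), 809, (np.int32(527), np.int32(15), np.int32(33), np.int32(40))), ((np.float64(13.1), np.float64(126.1)), 64, (np.int32(9), np.int32(122), np.int32(10), np.int32(9))), ((np.float64(107.6), np.float64(182.8)), 1045, (np.int32(66), np.int32(164), np.int32(88), np.int32(33)))]
[ 95.1387017  195.87389116]
[150.49690705 174.71557563]
```

The bar was already at the stop (1.42 rad), as its measured position matches. Next is the knob.

Run:
```python
from h import *
q=down(-np.pi/2+YAW)
r.gripper_to(.06,20)
r.movep([0.60,.116,.42],q)
cam=campose("wrist"); w=r.snapshot("wrist"); cv2.imwrite("pics/w4.png",w)
np.savez("w4.npz",K=cam[0],p=cam[1],R=cam[2])
for b in blobs(hsvmask(w,0,8,150)|hsvmask(w,172,179,150),60):
    x,y,ww,h=b[2]; print(b,cast(cam,b[0],.157),[cast(cam,(x+ww/2,yy),.157)[0] for yy in (y,y+h)],[cast(cam,(xx,b[0][1]),.15)[1] for xx in (x,x+ww)])
```

```text
((np.float64(267.7), np.float64(156.6)), 932, (np.int32(250), np.int32(143), np.int32(36), np.int32(28))) [0.64561758 0.11764682 0.157     ] [np.float64(0.6552402477131837), np.float64(0.6351847291522148)] [np.float64(0.1309793567448222), np.float64(0.10411231549761858)]
((np.float64(114.8), np.float64(382.9)), 84, (np.int32(108), np.int32(374), np.int32(14), np.int32(16))) [0.4504152  0.25851432 0.157     ] [np.float64(0.45984814711854105), np.float64(0.4427622828493126)] [np.float64(0.26911033943642143), np.float64(0.2563283191984449)]
```

View pics/w4.png

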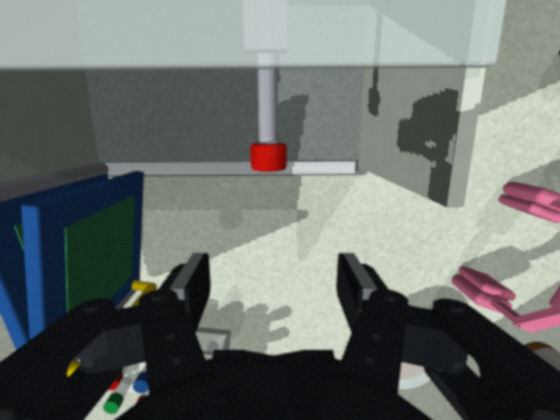

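```bash
sed -i 's/O=np.array(\[.616,.166\])/O=np.array([.6205,.168])/' h.py
python3 - <<'E'
from h import *
q=down(-np.pi/2+YAW); z=.157+.155
k=np.array([.642,.1177]); ax=M@np.array([-1,0])
r.servo_line([*k,.40],rot=q,vel=.15); r.servo_line([*k,z],vel=.12)
r.gripper_to(.0,50); s=r.read_state(); print(s["grip_width"],s["finger_force"],s["contact_force"])
for d in (.06,.12,.18,.187,.190,.192,.194):
    r.servo_line([*(k+ax*d),z],vel=.1); s=r.read_state(); f=s["contact_force"]; print(d,f.round(1),s["grip_width"])
    if f[0]>15: break
print(s["ee_pos"])
r.gripper_to(.06,20)
p=r.read_state()["ee_pos"]; r.servo_line([p[0],p[1],.42],vel=.2)
r.movep([.42,.10,.47],q)
cam=campose("wrist"); w=r.snapshot("wrist"); cv2.imwrite("pics/w5.png",w)
for b in blobs(hsvmask(w,0,8,150)|hsvmask(w,172,179,150),200): print(b,cast(cam,b[0],.157))
print(r.read_state()["clock"])
E
```

```text
0.026482501856298392 49.301594495773315 [-1.27928281  5.68302839  6.35842806]
0.06 [-1.1  5.7 11.6] 0.026051964191647726
0.12 [-2.6  4.3 12. ] 0.02598948648229162
0.18 [-1.8  0.4 11.8] 0.02604343959725413
0.187 [-1.7 -0.1 12.7] 0.026176502699053517
0.19 [-0.5 -0.5 13.7] 0.025849075493854384
0.192 [5.8 0.5 6.4] 0.026182060584881664
0.194 [18.  -0.2 -3.7] 0.02638887445927792
[0.45107571 0.12181075 0.31301168]
((np.float64(247.7), np.float64(163.8)), 571, (np.int32(234), np.int32(153), np.int32(28), np.int32(23))) [0.45555213 0.1201577  0.157     ]
((np.float64(95.6), np.float64(218.4)), 226, (np.int32(86), np.int32(211), np.int32(20), np.int32(16))) [0.40859742 0.26318061 0.157     ]
30.7917
```

The rail is fully out, with the knob at (0.455,0.120). Now the yellow muff.

Run:
```python
from h import *
t=r.snapshot("top"); cam=campose("top")
for n,(lo,hi) in dict(green=(45,85),yellow=(20,34)).items():
    for b in blobs(hsvmask(t,lo,hi),18):
        if b[0][0]>330: print(n,b,cast(cam,b[0],.135)[:2].round(3),cast(cam,b[0],.05)[:2].round(3))
q=down(-np.pi/2)
g=cast(cam,(375.5,182),.135)
r.movep([g[0]-.03,g[1]+.02,.46],q)
cam=campose("wrist"); w=r.snapshot("wrist"); cv2.imwrite("pics/w6.png",w); np.savez("w6.npz",K=cam[0],p=cam[1],R=cam[2])
for b in blobs(hsvmask(w,20,34),60): print(b,cast(cam,b[0],.14)[:2].round(3),cast(cam,b[0],.05)[:2].round(3))
```

```text
green ((np.float64(375.4), np.float64(242.2)), 116, (np.int32(371), np.int32(235), np.int32(11), np.int32(15))) [ 0.455 -0.304] [ 0.456 -0.325]
green ((np.float64(409.3), np.float64(246.2)), 59, (np.int32(406), np.int32(242), np.int32(8), np.int32(10))) [ 0.442 -0.394] [ 0.443 -0.421]
green ((np.float64(420.9), np.float64(254.7)), 32, (np.int32(418), np.int32(252), np.int32(7), np.int32(6))) [ 0.419 -0.423] [ 0.418 -0.453]
yellow ((np.float64(347.6), np.float64(177.3)), 107, (np.int32(342), np.int32(169), np.int32(12), np.int32(16))) [ 0.631 -0.238] [ 0.646 -0.253]
yellow ((np.float64(375.6), np.float64(182.2)), 69, (np.int32(371), np.int32(178), np.int32(10), np.int32(10))) [ 0.616 -0.313] [ 0.63  -0.334]
yellow ((np.float64(385.8), np.float64(201.2)), 70, (np.int32(380), np.int32(196), np.int32(12), np.int32(10))) [ 0.564 -0.337] [ 0.574 -0.361]
((np.float64(239.6), np.float64(126.3)), 370, (np.int32(226), np.int32(110), np.int32(30), np.int32(39))) [ 0.654 -0.264] [ 0.655 -0.255]
((np.float64(292.1), np.float64(167.2)), 488, (np.int32(278), np.int32(152), np.int32(29), np.int32(31))) [ 0.618 -0.311] [ 0.608 -0.316]
((np.float64(340.5), np.float64(175.2)), 201, (np.int32(332), np.int32(166), np.int32(17), np.int32(19))) [ 0.611 -0.355] [ 0.598 -0.375]
((np.float64(325.9), np.float64(200.1)), 75, (np.int32(319), np.int32(195), np.int32(14), np.int32(10))) [ 0.587 -0.343] [ 0.567 -0.359]
```

View pics/w6.png

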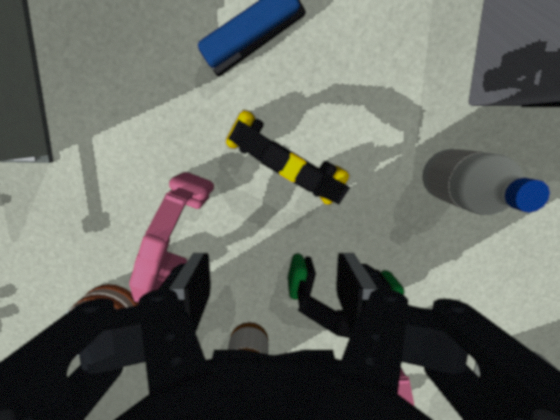

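The yellow muff's crown patch at (292,167) gives (0.618,-0.311). The midpoint of its cups, (0.617,-0.311), agrees, and the cup line is at about 1.05 rad. Picking it.

```bash
cat >> h.py <<'E'
def by(x): return .1218-.022*(x-.451)
def pick(c,ym,xs,zl=.495):
    """pick muff at c (cup line angle ym) and carry above the bar at xs"""
    opts=[]
    for k in (0,np.pi,-np.pi):
      for m in (0,np.pi):
        a=ym-np.pi/2+k; b=YAW+m
        j=[r.solve_ik([*c,zl],list(down(a))),r.solve_ik([*c,.298],list(down(a))),r.solve_ik([xs,by(xs),zl],list(down(b))),r.solve_ik([xs,by(xs),.335],list(down(b)))]
        if all(v is not None for v in j): opts.append((max(abs(v[5]) for v in j)+abs(j[0][5]-j[2][5]),a,b))
    _,a,b=min(opts); print(sorted(opts)[0])
    r.gripper_to(.06,20)
    r.movep([*c,.40],down(a)); r.servo_line([*c,.298],vel=.12)
    r.gripper_to(0,35); s=r.read_state(); print("grip",s["grip_width"],s["finger_force"],s["contact_force"].round(1))
    r.servo_line([*c,zl],vel=.15); s=r.read_state(); print("up",s["grip_width"],s["contact_force"].round(1))
    return b,zl
def hang(xs,b,zl=.495):
    r.movep([xs,by(xs),zl],down(b))
    s=r.read_state(); print("over",s["grip_width"],s["ee_pos"],s["clock"])
E
python3 - <<'E'
from h import *
b,zl=pick((.6175,-.311),1.05,.607)
hang(.607,b)
cv2.imwrite("pics/s7.png",cv2.resize(r.snapshot("scene")[180:400,180:440],None,fx=2.2,fy=2.2))
E
```

```text
(np.float64(1.780659421711756), 2.6207963267948964, 3.1195926535897933)
grip 0.02304089170942055 35.44633626937866 [-1.5  0.1  5.3]
up 0.023189749178766143 [ 0.1 -0.  -1.9]
over 0.023107789932777862 [0.60737549 0.1175158  0.49474893] 43.7
```

View pics/s7.png

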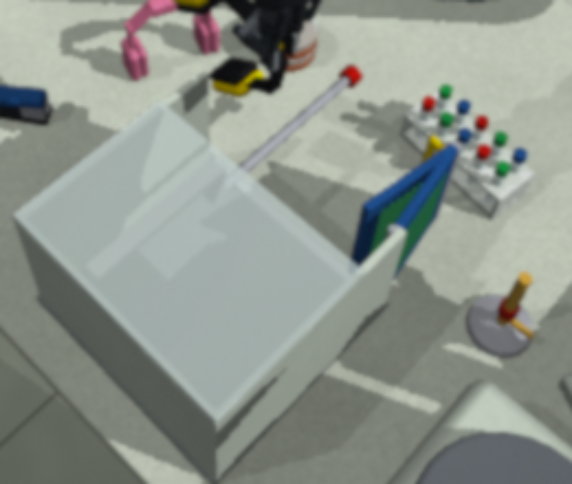

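The muff is held above the bar. I'll lower it with force checks.

```bash
cat >> h.py <<'E'
def lower(xs):
    f0=r.read_state()["contact_force"]; z=.495
    for z in (.44,.40,.37,.355,.345,.340,.337,.334):
        r.servo_line([xs,by(xs),z],vel=.1); f=r.read_state()["contact_force"]-f0; print(z,f.round(1))
        if np.linalg.norm(f)>(4 if z<.35 else 6): break
    return z
def release(xs):
    r.gripper_to(.05,20); p=r.read_state()["ee_pos"]
    r.servo_line([p[0],p[1],.45],vel=.12)
E
python3 - <<'E'
from h import *
lower(.607)
cv2.imwrite("pics/w8.png",r.snapshot("wrist"))
E
```

```text
0.44 [ 0.7  1.2 -0.3]
0.4 [0.8 1.5 0.1]
0.37 [ 2.5  0.7 26.8]
```

View pics/w8.png

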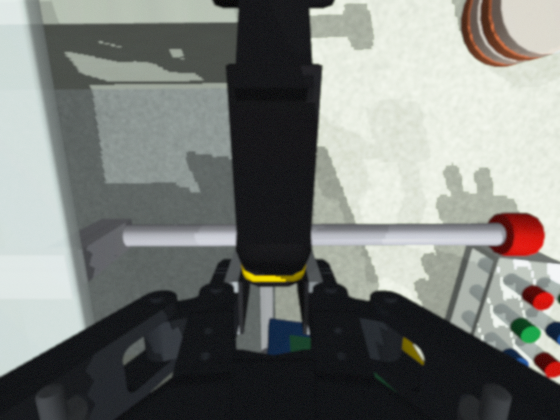

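Run:
```python
from h import *
cam=campose("wrist"); s=r.read_state(); print(s["ee_pos"],s["contact_force"],s["torque"],s["joint_torque"].round(1),s["grip_width"])
for P in [(.607,by(.607),.157),(.455,.1218,.15),(.607,.1175,.212),(.607,.1175-.075,.08),(.607,.0425,.134),(.607,.087,.21)]: print(P,proj(cam,P))
t=r.snapshot("top"); sc=r.snapshot("scene")
a=cv2.resize(t[100:280,130:310],(560,560)) 
cv2.imwrite("pics/t9.png",cv2.resize(t[130:250,120:280],(800,600),interpolation=2))
```

```text
[0.60805315 0.11834389 0.37384864] [ 1.34676982 -0.42644266 26.15557829] [-0.0193776  -0.38429127 -0.03270899] [  0.5 -63.8  28.4   0.6   0.1   0. ] 0.022866084200752014
(0.607, 0.118368, 0.157) [278.17556804 238.88011475]
(0.455, 0.1218, 0.15) [516.2439806  235.95951176]
(0.607, 0.1175, 0.212) [278.89524142 278.23138337]
(0.607, 0.042499999999999996, 0.08) [275.83136905 116.00384507]
(0.607, 0.0425, 0.134) [275.74796999 112.76221661]
(0.607, 0.087, 0.21) [277.61237386 211.93818079]
```

Run:
```python
from h import *
w=cv2.imread("pics/w8.png"); h=cv2.cvtColor(w,cv2.COLOR_BGR2HSV)
print(blobs(hsvmask(w,20,34),10))
dark=(h[...,2]<45).astype(np.uint8)
for y in range(0,300,20):
    xs=np.where(dark[y,180:380])[0]+180; print(y,(xs.min(),xs.max()) if len(xs) else None)
```

```text
[((np.float64(272.0), np.float64(276.4)), 608, (np.int32(241), np.int32(264), np.int32(65), np.int32(19))), ((np.float64(410.7), np.float64(350.4)), 284, (np.int32(401), np.int32(337), np.int32(24), np.int32(29)))]
0 (np.int64(214), np.int64(332))
20 (np.int64(239), np.int64(308))
40 (np.int64(237), np.int64(308))
60 (np.int64(236), np.int64(310))
80 (np.int64(227), np.int64(318))
100 (np.int64(229), np.int64(317))
120 (np.int64(231), np.int64(316))
140 (np.int64(232), np.int64(315))
160 (np.int64(233), np.int64(314))
180 (np.int64(234), np.int64(312))
200 (np.int64(235), np.int64(311))
220 (np.int64(237), np.int64(310))
240 (np.int64(238), np.int64(309))
260 (np.int64(223), np.int64(320))
280 (np.int64(211), np.int64(334))
```

The bar is where expected, but the muff has swung in the grip and its -y arm is up. I'll raise it and see how far it has turned.

Run:
```python
from h import *
r.servo_line([.607,by(.607),.50],vel=.1)
cv2.imwrite("pics/w10.png",r.snapshot("wrist"))
sc=r.snapshot("scene"); cv2.imwrite("pics/s10.png",sc)
w=cv2.imread("pics/w10.png"); cs=campose("scene"); 
for dy,dz in((0,0),(-.06,-.1),(.06,-.1)): print(proj(cs,(.607,.118+dy,.342+dz)))
a=cv2.resize(w,(392,294)); b=cv2.resize(sc[90:300,200:360],(392,514),interpolation=2)
o=np.zeros((514,784,3),np.uint8); o[:294,:392]=a; o[:,392:]=b
cv2.imwrite("pics/c10.png",o)
print(r.read_state()["contact_force"],r.read_state()["torque"])
```

```text
[307.00300728 201.46642343]
[288.8067381  212.90005331]
[322.42012523 238.24780961]
[-0.45597115  0.19528143 -2.33338209] [ 0.21624269 -0.01583874 -0.00978258]
```

View pics/c10.png

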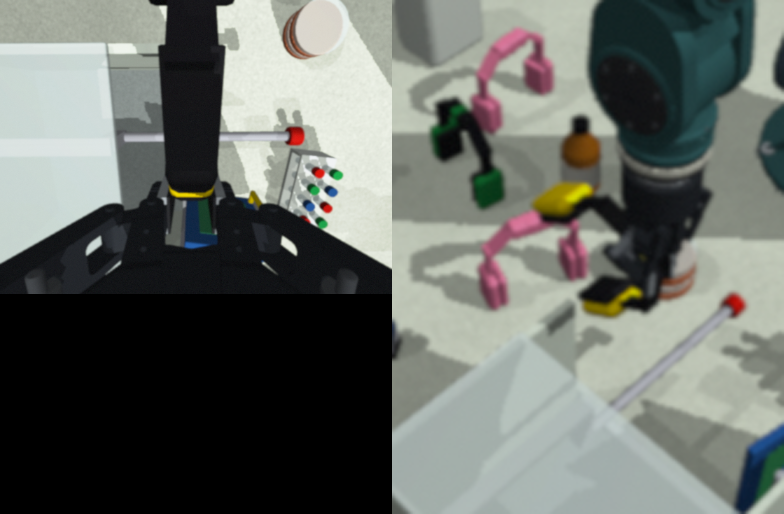

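Both cups hang toward -y, and the earlier picture shows the same. The fast carry swung the muff about 60° in the pads. I'll ease the grip to 20 N so gravity can right it, reading the moment about x.

Run:
```python
from h import *
def rep(t): s=r.read_state(); print(t,s["torque"].round(3),s["contact_force"].round(1),round(s["grip_width"],4),round(s["finger_force"],1),round(s["clock"],1))
rep("now"); r.gripper_to(0,20); rep("20N"); r.sleep(.7); rep("20N+")
cs=campose("scene"); print(blobs(hsvmask(r.snapshot("scene")[150:260,240:340],20,34),30))
```

```text
now [ 0.216 -0.016 -0.01 ] [-0.5  0.2 -2.3] 0.0229 50.1 47.1
20N [ 0.208 -0.023 -0.037] [-0.  -0.8 -2.2] 0.0229 50.1 47.4
20N+ [ 0.206 -0.03  -0.015] [ 0.7  0.4 -1.9] 0.0231 50.1 48.1
[((np.float64(29.3), np.float64(20.4)), 243, (np.int32(17), np.int32(14), np.int32(26), np.int32(15))), ((np.float64(50.0), np.float64(63.0)), 145, (np.int32(38), np.int32(56), np.int32(24), np.int32(13)))]
```

Run:
```python
from h import *
K,p,Rm=campose("scene")
P=[]
for px in ((269.3,170.4),(290,213)):
    u=np.linalg.solve(K,[*px,1]); d=Rm@np.array([u[0],-u[1],-u[2]]); P.append((p+d*(.607-p[0])/d[0])); print(P[-1])
m=(P[0]+P[1])/2; g=np.array([.607,.118,.345]); v=m-g; print(v,np.linalg.norm(P[0]-P[1]),"tilt deg",np.degrees(np.arctan2(-v[1],-v[2])), "cupline",np.degrees(np.arctan2(P[0][2]-P[1][2],P[1][1]-P[0][1])))
```

```text
[ 0.607      -0.01359267  0.35710555]
[0.607      0.0623683  0.24547016]
[ 0.         -0.09361218 -0.04371214] 0.1350278803117125 tilt deg 64.96981180445518 cupline 55.76713983685173
```

The tilt is about 60°. I'll tilt the tool radially outward by 60° so the muff stands upright, set it back at its free original spot, and regrip it from above.

```bash
cat >> h.py <<'E'
def tilted(az,t):
    u=np.array([np.cos(az),np.sin(az),0]); zh=np.array([0,0,1.]); z=np.sin(t)*u-np.cos(t)*zh; y=np.cross(zh,u); x=np.cross(y,z)
    q=R.from_matrix(np.c_[x,y,z]).as_quat(); return np.array([q[3],q[0],q[1],q[2]]),z
E
python3 - <<'E'
from h import *
c=np.array([.617,-.311]); az=np.arctan2(c[1],c[0]); t=np.radians(60)
q0,z0=tilted(az,0); q1,z1=tilted(az,t)
g=lambda z:np.array([*c,z])           # grasp point
L=.160
A=g(.345)-L*z0; 
wp=[([.5,-.08,.505],tilted(np.arctan2(-.08,.5),0)[0]),(A,q0),(g(.30)-L*z1,q1),(g(.133)-L*z1,q1)]
for p,q in wp: 
    j=r.solve_ik(list(p),list(q)); print(np.round(p,3),None if j is None else np.round(j,2))
E
```

```text
[ 0.5   -0.08   0.505] [-0.32  0.22  0.16  1.51  0.   -0.16]
[ 0.617 -0.311  0.505] [-0.58  0.61  0.8   1.76  0.   -0.12]
[ 0.493 -0.249  0.38 ] [-0.65  0.06 -0.75 -0.28  0.16 -0.09]
[ 0.493 -0.249  0.213] [-0.65  0.39 -1.03 -0.89  0.16 -0.09]
```

Run:
```python
from h import *
c=np.array([.617,-.311]); az=np.arctan2(c[1],c[0]); t=np.radians(60); L=.160
q0,z0=tilted(az,0); q1,z1=tilted(az,t); g=lambda z:np.array([*c,z])
r.gripper_to(0,60)
r.servo_line([.5,-.08,.505],rot=tilted(np.arctan2(-.08,.5),0)[0],vel=.15)
r.servo_line(list(g(.345)-L*z0),rot=q0,vel=.15)
for k in (.33,.67,1):
    q,z=tilted(az,t*k); r.servo_line(list(g(.345-.045*k)-L*z),rot=q,vel=.15)
r.sleep(.2); s=r.read_state(); f0=s["contact_force"]; print(f0,s["torque"],s["clock"])
for z in (.22,.17,.155,.15,.145,.14,.135,.13):
    r.servo_line(list(g(z)-L*z1),vel=.1); f=r.read_state()["contact_force"]-f0; print(z,f.round(1))
    if f[2]>5: break
sc=r.snapshot("scene"); cv2.imwrite("pics/s11.png",cv2.resize(sc[100:260,150:340],None,fx=4,fy=3.5,interpolation=2)[:600,:800])
```

```text
[ 0.30442168 -0.11888582 -1.7299183 ] [ 0.46416552  0.96636824 -0.02092533] 54.7833
0.22 [ 0.1 -0.6 -0.3]
0.17 [-1.   0.1  0.1]
0.155 [-0.9 -0.  -0.4]
0.15 [0.3 1.1 0.8]
0.145 [-0.9  0.   0.8]
0.14 [ 2.7 -1.3 13.5]
```

View pics/s11.png

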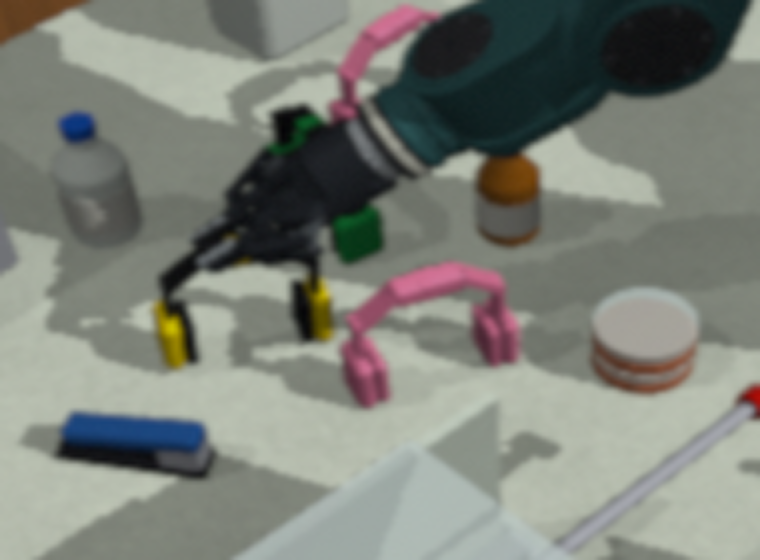

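The muff stands upright on both cups at about (240,320). I'll release it, back off and re-measure.

Run:
```python
from h import *
c=np.array([.617,-.311]); az=np.arctan2(c[1],c[0]); q1,z1=tilted(az,np.radians(60))
r.gripper_to(.055,20); r.sleep(.2)
p=r.read_state()["ee_pos"]; r.servo_line(list(p-.09*z1),vel=.15)
p=r.read_state()["ee_pos"]; r.servo_line([p[0],p[1],.40],vel=.2)
r.movep([.587,-.291,.46],down(-np.pi/2))
cam=campose("wrist"); w=r.snapshot("wrist"); cv2.imwrite("pics/w12.png",w)
for b in blobs(hsvmask(w,20,34),60): print(b,cast(cam,b[0],.14)[:2].round(3),cast(cam,b[0],.05)[:2].round(3))
for b in blobs(hsvmask(w,45,85),60): print("g",b,cast(cam,b[0],.05)[:2].round(3))
t=r.snapshot("top"); ct=campose("top")
for b in blobs(hsvmask(t,20,34),18):
    if b[0][0]>330: print("top",b,cast(ct,b[0],.135)[:2].round(3),cast(ct,b[0],.05)[:2].round(3))
print(r.read_state()["clock"])
```

```text
((np.float64(309.4), np.float64(111.1)), 384, (np.int32(293), np.int32(100), np.int32(40), np.int32(28))) [ 0.667 -0.324] [ 0.672 -0.334]
((np.float64(289.7), np.float64(175.8)), 504, (np.int32(275), np.int32(162), np.int32(31), np.int32(29))) [ 0.611 -0.308] [ 0.597 -0.312]
((np.float64(252.0), np.float64(207.6)), 202, (np.int32(245), np.int32(196), np.int32(16), np.int32(22))) [ 0.58  -0.272] [ 0.558 -0.266]
g ((np.float64(297.6), np.float64(275.2)), 502, (np.int32(289), np.int32(255), np.int32(19), np.int32(44))) [ 0.467 -0.325]
g ((np.float64(395.3), np.float64(285.5)), 224, (np.int32(383), np.int32(272), np.int32(21), np.int32(30))) [ 0.452 -0.454]
top ((np.float64(372.9), np.float64(168.1)), 58, (np.int32(368), np.int32(165), np.int32(10), np.int32(7))) [ 0.655 -0.307] [ 0.672 -0.328]
top ((np.float64(355.4), np.float64(208.7)), 80, (np.int32(350), np.int32(204), np.int32(11), np.int32(11))) [ 0.546 -0.255] [ 0.554 -0.272]
62.0417
```

That explains the tilt: my first arc at r≈0.69 swept the muff over the cupboard's side wall. This time I'll carry it slowly in front of the cupboard.

```bash
sed -i 's/r.gripper_to(0,35)/r.gripper_to(0,60)/' h.py
cat >> h.py <<'E'
def carry(xs,b,vel=.2,zl=.495):
    for p in ([.48,-.06,zl],[.48,by(.48),zl],[xs,by(xs),zl]):
        r.servo_line(p,rot=down(b),vel=vel); s=r.read_state(); print("carry",s["torque"].round(3),s["contact_force"].round(1))
E
python3 - <<'E'
from h import *
b,zl=pick((.612,-.307),-.48,.607)
carry(.607,b)
s=r.read_state();print(s["clock"],s["grip_width"])
K,p,Rm=campose("scene")
for bl in blobs(hsvmask(r.snapshot("scene"),20,34),30):
    u=np.linalg.solve(K,[*bl[0],1]); d=Rm@np.array([u[0],-u[1],-u[2]]); print(bl[:2],p+d*(.607-p[0])/d[0])
E
```

```text
(np.float64(2.8719475083018704), -5.19238898038469, 3.1195926535897933)
grip 0.022451015106209476 59.93765652179718 [-0.3 -1.4  6.1]
up 0.022605803901037492 [ 0.2  0.5 -2.8]
carry [ 0.026 -0.029  0.   ] [-0.3 -0.3 -1.6]
carry [0.018 0.019 0.016] [ 0.2  0.1 -0.8]
carry [ 0.05   0.038 -0.014] [-0.2 -0.3 -1.9]
71.4417 0.022281469895880167
((np.float64(546.5), np.float64(4.0)), 166) [0.607      0.430917   0.94862202]
((np.float64(537.1), np.float64(49.6)), 467) [0.607      0.44362623 0.8988194 ]
((np.float64(285.6), np.float64(212.8)), 140) [0.607     0.0461004 0.231793 ]
((np.float64(322.1), np.float64(241.7)), 234) [0.607      0.17841285 0.22645918]
((np.float64(376.7), np.float64(246.0)), 49) [0.607      0.32608879 0.361101  ]
((np.float64(415.7), np.float64(311.0)), 74) [0.607      0.46435082 0.233002  ]
```

The cups are level at z≈0.23, at y 0.046 and 0.178, which straddles the bar. Lowering.

Run:
```python
from h import *
z=lower(.607)
if z<.346:
    r.gripper_to(.045,20); p=r.read_state()["ee_pos"]; r.servo_line([p[0],p[1],.45],vel=.12)
    r.movep([.42,.10,.47],down(-np.pi/2+YAW))
    cv2.imwrite("pics/w13.png",r.snapshot("wrist")); cam=campose("wrist")
    K,p,Rm=campose("scene")
    for bl in blobs(hsvmask(r.snapshot("scene"),20,34),30):
        u=np.linalg.solve(K,[*bl[0],1]); d=Rm@np.array([u[0],-u[1],-u[2]]); print(bl[:2],p+d*(.607-p[0])/d[0])
    print(r.read_state()["clock"])
```

```text
0.44 [-1.1  0.8  0.2]
0.4 [-0.   0.5  0.6]
0.37 [-0.1  0.3  0. ]
0.355 [0.  0.4 0.3]
0.345 [0.1 0.6 0.4]
0.34 [0.1 1.2 0.6]
0.337 [0.5 0.  4. ]
((np.float64(552.9), np.float64(5.9)), 88) [0.607      0.43783636 0.94892437]
((np.float64(453.8), np.float64(16.5)), 283) [0.607      0.33439    0.89889397]
((np.float64(543.6), np.float64(52.2)), 337) [0.607      0.45138402 0.8987957 ]
((np.float64(302.3), np.float64(239.1)), 66) [0.607      0.11120587 0.1703023 ]
((np.float64(286.6), np.float64(243.3)), 75) [0.607      0.05202006 0.08801618]
((np.float64(376.5), np.float64(246.0)), 48) [0.607      0.32563796 0.36062778]
((np.float64(319.7), np.float64(271.2)), 150) [0.607      0.18347721 0.08047986]
((np.float64(415.7), np.float64(311.0)), 75) [0.607      0.46435082 0.233002  ]
77.2
```

Yellow hangs right: crown z 0.17, cups level. Now the green one.

Run:
```python
from h import *
r.movep([.42,-.38,.46],down(-np.pi/2))
cam=campose("wrist"); w=r.snapshot("wrist"); cv2.imwrite("pics/w14.png",w)
for b in blobs(hsvmask(w,45,85),60): print(b,cast(cam,b[0],.14)[:2].round(3),cast(cam,b[0],.05)[:2].round(3))
t=r.snapshot("top"); ct=campose("top")
for b in blobs(hsvmask(t,45,85),18):
    if b[0][0]>330: print("top",b,cast(ct,b[0],.135)[:2].round(3),cast(ct,b[0],.05)[:2].round(3))
h=cv2.cvtColor(w,cv2.COLOR_BGR2HSV); d=((h[...,2]<45)).astype(np.uint8)
print(blobs(d,150))
```

```text
((np.float64(228.8), np.float64(141.3)), 196, (np.int32(221), np.int32(134), np.int32(17), np.int32(16))) [ 0.475 -0.342] [ 0.471 -0.329]
((np.float64(336.7), np.float64(163.6)), 189, (np.int32(329), np.int32(155), np.int32(16), np.int32(18))) [ 0.455 -0.439] [ 0.445 -0.457]
((np.float64(282.9), np.float64(174.1)), 429, (np.int32(272), np.int32(161), np.int32(23), np.int32(27))) [ 0.445 -0.39 ] [ 0.433 -0.393]
top ((np.float64(376.1), np.float64(242.2)), 79, (np.int32(373), np.int32(235), np.int32(8), np.int32(15))) [ 0.455 -0.306] [ 0.456 -0.327]
top ((np.float64(409.3), np.float64(245.9)), 51, (np.int32(406), np.int32(242), np.int32(7), np.int32(9))) [ 0.443 -0.394] [ 0.443 -0.421]
[((np.float64(246.4), np.float64(163.3)), 1507, (np.int32(217), np.int32(138), np.int32(60), np.int32(46))), ((np.float64(317.5), np.float64(177.0)), 1441, (np.int32(290), np.int32(154), np.int32(56), np.int32(39))), ((np.float64(274.6), np.float64(363.4)), 52148, (np.int32(0), np.int32(252), np.int32(560), np.int32(168))), ((np.float64(155.9), np.float64(274.3)), 612, (np.int32(142), np.int32(260), np.int32(29), np.int32(29)))]
```

View pics/w14.png

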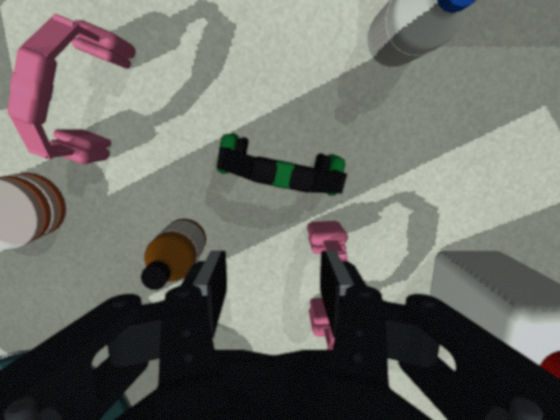

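The green muff's crown patch at (283,174) gives (0.445,-0.390), with the cup line at 1.375 rad. The pink one nearby, at (328,240), is clear of the fingers.

Run:
```python
from h import *
xs=.54
b,zl=pick((.445,-.390),1.375,xs)
carry(xs,b)
s=r.read_state();print(s["clock"],s["grip_width"])
K,p,Rm=campose("scene")
for bl in blobs(hsvmask(r.snapshot("scene"),45,85),30):
    u=np.linalg.solve(K,[*bl[0],1]); d=Rm@np.array([u[0],-u[1],-u[2]]); print(bl[:2],p+d*(xs-p[0])/d[0])
```

```text
(np.float64(2.418405813014444), -0.19579632679489656, -0.022)
grip 0.022635283371532745 59.79828178882599 [-1.7  0.9  6.3]
up 0.022418463017049615 [-0.3  0.3 -2. ]
carry [ 0.002 -0.04   0.039] [ 0.3  0.1 -1.8]
carry [ 0.015 -0.01  -0.002] [ 0.7  0.3 -2. ]
carry [ 0.024  0.027 -0.014] [-0.   0.7 -0.4]
89.425 0.022425619109810918
((np.float64(303.5), np.float64(199.7)), 107) [0.54       0.05154947 0.23445201]
((np.float64(339.8), np.float64(227.7)), 190) [0.54       0.18323622 0.2271668 ]
((np.float64(371.1), np.float64(280.5)), 152) [0.54       0.31214467 0.1006747 ]
((np.float64(357.0), np.float64(278.2)), 150) [0.54       0.26961105 0.06102869]
```

Run:
```python
from h import *
xs=.54
z=lower(xs)
if z<.346:
    r.gripper_to(.045,20); p=r.read_state()["ee_pos"]; r.servo_line([p[0],p[1],.45],vel=.12)
    r.movep([.42,.10,.47],down(-np.pi/2+YAW))
    w=r.snapshot("wrist"); cam=campose("wrist"); sc=r.snapshot("scene")
    for n,(lo,hi) in dict(g=(45,85),y=(20,34)).items():
        for bl in blobs(hsvmask(w,lo,hi),60): print(n,bl[:2],cast(cam,bl[0],.178))
    o=np.zeros((514,784,3),np.uint8); o[:294,:392]=cv2.resize(w,(392,294)); o[:,392:]=cv2.resize(sc[130:340,220:380],(392,514),interpolation=2)
    cv2.imwrite("pics/c15.png",o); print(r.read_state()["clock"])
```

```text
0.44 [-1.3 -0.5  0. ]
0.4 [-0.4 -0.3 -0.4]
0.37 [-0.2 -0.9 -1. ]
0.355 [-2.2 -1.3  0.4]
0.345 [-0.9  0.2  0.9]
0.34 [-0.6 -0.4  0.5]
0.337 [ 0.4 -0.3  3. ]
0.334 [ 0.9 -1.4 30.9]
g ((np.float64(43.9), np.float64(58.4)), 372) [0.5405726  0.26916879 0.178     ]
g ((np.float64(241.5), np.float64(52.4)), 757) [0.54133808 0.11977937 0.178     ]
g ((np.float64(187.5), np.float64(85.5)), 320) [0.51903413 0.16253601 0.178     ]
g ((np.float64(314.0), np.float64(86.5)), 295) [0.51610809 0.06499057 0.178     ]
g ((np.float64(65.8), np.float64(215.1)), 236) [0.41796271 0.27621962 0.178     ]
g ((np.float64(154.7), np.float64(225.1)), 215) [0.40728918 0.20126441 0.178     ]
g ((np.float64(96.6), np.float64(245.8)), 211) [0.38948413 0.25455423 0.178     ]
g ((np.float64(182.9), np.float64(254.8)), 185) [0.37926705 0.17958677 0.178     ]
y ((np.float64(185.3), np.float64(16.1)), 609) [0.5664694  0.15974803 0.178     ]
y ((np.float64(315.7), np.float64(15.8)), 574) [0.56452112 0.06427067 0.178     ]
y ((np.float64(81.5), np.float64(140.2)), 1471) [0.47991444 0.25159223 0.178     ]
97.9667
```

View pics/c15.png

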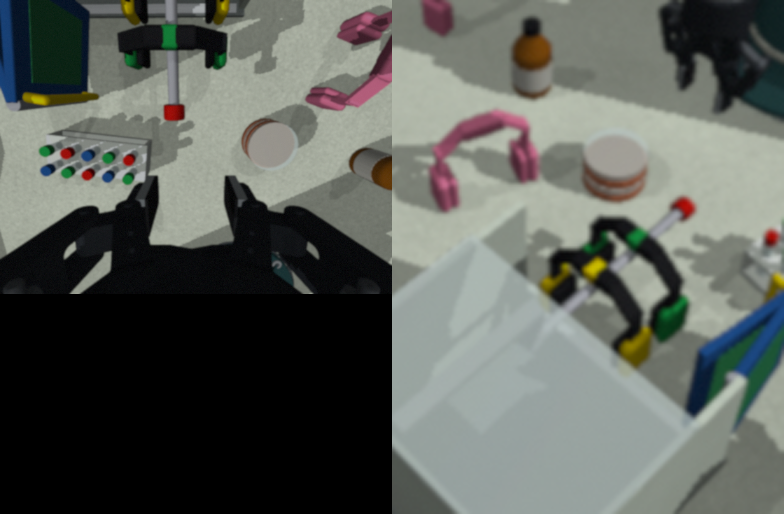

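Both muffs hang over the bar with a cup on each side. Now I'll slide the rail home.

Run:
```python
from h import *
q=down(-np.pi/2+YAW); z=.157+.155; ax=M@np.array([1,0]); k=np.array([.4515,.1218])
r.gripper_to(.06,20)
r.movep([*k,.40],q); r.servo_line([*k,z],vel=.12); r.gripper_to(0,50); s=r.read_state(); print(s["grip_width"],s["contact_force"].round(1))
for d in (.05,.10,.15,.18,.186,.189,.191,.193,.195):
    r.servo_line([*(k+ax*d),z],vel=.07); s=r.read_state(); f=s["contact_force"]; print(d,f.round(1),s["ee_pos"].round(4))
    if f[0]<-15: break
r.gripper_to(.06,20); p=r.read_state()["ee_pos"]; r.servo_line([p[0],p[1],.42],vel=.15)
r.movep([.60,.116,.42],q)
w=r.snapshot("wrist"); cam=campose("wrist"); cv2.imwrite("pics/w16.png",w)
for b in blobs(hsvmask(w,0,8,150)|hsvmask(w,172,179,150),200): print(b[:2],cast(cam,b[0],.157))
r.movep([.45,.0,.50],q); r.sleep(.5)
w=r.snapshot("wrist"); sc=r.snapshot("scene"); cv2.imwrite("pics/s17.png",sc)
cs=campose("scene"); K,p,Rm=cs
for n,(lo,hi) in dict(g=(45,85),y=(20,34)).items():
    for bl in blobs(hsvmask(sc,lo,hi,70),20): print(n,bl[:2])
for x in (.54,.607):
    X=x+.19
    print([proj(cs,(X,by(x)-.0042+dy,zz)).round(0) for dy,zz in ((0,.179),(-.066,.07),(.066,.07))])
print(r.read_state()["clock"])
```

```text
0.026086890175753087 [-0.9 -0.6  8.8]
0.05 [3.  1.5 4.7] [0.5021 0.1208 0.3127]
0.1 [2.  3.6 4.9] [0.5521 0.1199 0.3128]
0.15 [2.5 5.8 6. ] [0.602  0.119  0.3128]
0.18 [1.2 6.6 5.3] [0.632  0.1185 0.3128]
0.186 [3.  7.5 5.3] [0.638  0.1184 0.3128]
0.189 [-15.1   7.1  14.3] [0.6391 0.1184 0.3127]
((np.float64(267.6), np.float64(155.2)), 935) [0.64650066 0.11770752 0.157     ]
g ((np.float64(382.3), np.float64(221.3)), 27)
g ((np.float64(382.5), np.float64(233.9)), 34)
g ((np.float64(407.1), np.float64(242.8)), 30)
g ((np.float64(408.2), np.float64(256.3)), 33)
g ((np.float64(370.5), np.float64(281.4)), 163)
g ((np.float64(356.9), np.float64(278.6)), 160)
y ((np.float64(432.4), np.float64(8.0)), 377)
y ((np.float64(548.2), np.float64(4.5)), 169)
y ((np.float64(539.7), np.float64(50.5)), 454)
y ((np.float64(376.3), np.float64(246.1)), 58)
y ((np.float64(415.8), np.float64(310.7)), 92)
y ((np.float64(417.5), np.float64(329.4)), 28)
[array([272., 266.]), array([257., 272.]), array([290., 300.])]
[array([254., 281.]), array([240., 286.]), array([273., 316.])]
110.825
```

The knob is back at its home position. I'll check numerically that the muffs, seen through the clear roof, and the door are right.

Run:
```python
from h import *
sc=cv2.imread("pics/s17.png"); s0=cv2.imread("pics/scene0.png")
roi=np.s_[240:340,220:320]
for n,(lo,hi) in dict(g=(40,88),y=(18,38)).items():
    for S in (40,):
        m=hsvmask(sc,lo,hi,S,30); m0=hsvmask(s0,lo,hi,S,30); z=np.zeros_like(m); z[roi]=(m&(1-m0))[roi]; print(n,[b[:2] for b in blobs(z,6)])
d=cv2.absdiff(cv2.cvtColor(sc,6),cv2.cvtColor(s0,6)); z=np.zeros(d.shape,np.uint8); z[roi]=(d[roi]>18); print([b for b in blobs(z,25)])
```

```text
g [((np.float64(290.9), np.float64(297.5)), 59)]
y []
[((np.float64(303.3), np.float64(252.3)), 870, (np.int32(281), np.int32(240), np.int32(39), np.int32(31))), ((np.float64(260.5), np.float64(261.3)), 55, (np.int32(255), np.int32(257), np.int32(12), np.int32(11))), ((np.float64(242.3), np.float64(276.2)), 67, (np.int32(237), np.int32(272), np.int32(13), np.int32(11))), ((np.float64(262.6), np.float64(291.9)), 83, (np.int32(257), np.int32(286), np.int32(12), np.int32(13)))]
```

Run:
```python
from h import *
t=r.snapshot("top"); t0=cv2.imread("pics/top0.png"); ct=campose("top")
for n,x in (("green",.54),("yellow",.607)):
    print(n,[proj(ct,(x+.19,by(x)-.004+dy,z)).round(0) for dy,z in ((0,.179),(-.06,.07),(.06,.07))])
hs=cv2.cvtColor(t,cv2.COLOR_BGR2HSV)
d=cv2.absdiff(cv2.cvtColor(t,6),cv2.cvtColor(t0,6)); z=np.zeros(d.shape,np.uint8); z[65:160,130:258]=d[65:160,130:258]>12
print(blobs(z,15))
for n,(lo,hi) in dict(g=(40,88),y=(18,38)).items():
    m=hsvmask(t,lo,hi,35,30); z=np.zeros_like(m); z[65:165,130:258]=m[65:165,130:258]; print(n,[b[:2] for b in blobs(z,5)])
```

```text
green [array([214., 140.]), array([241., 150.]), array([199., 151.])]
yellow [array([215., 115.]), array([241., 127.]), array([200., 128.])]
[((np.float64(187.7), np.float64(101.9)), 4680, (np.int32(130), np.int32(65), np.int32(128), np.int32(86))), ((np.float64(248.1), np.float64(128.1)), 130, (np.int32(241), np.int32(118), np.int32(17), np.int32(20))), ((np.float64(253.7), np.float64(120.9)), 40, (np.int32(248), np.int32(118), np.int32(10), np.int32(9))), ((np.float64(253.9), np.float64(140.7)), 19, (np.int32(250), np.int32(139), np.int32(8), np.int32(5))), ((np.float64(256.4), np.float64(149.4)), 23, (np.int32(255), np.int32(144), np.int32(3), np.int32(13))), ((np.float64(241.2), np.float64(154.1)), 127, (np.int32(235), np.int32(148), np.int32(13), np.int32(12))), ((np.float64(202.0), np.float64(155.0)), 82, (np.int32(197), np.int32(150), np.int32(10), np.int32(10)))]
g [((np.float64(243.2), np.float64(154.7)), 78), ((np.float64(196.5), np.float64(154.6)), 80)]
y [((np.float64(243.8), np.float64(127.9)), 37), ((np.float64(196.6), np.float64(130.3)), 20)]
```

All four cups sit where a hanging pair should, the rail is home and the door is folded. Handing in.

Run:
```python
from cell import r
print(r.close_job())
```

```text
the job is handed in; nothing more can be done
None
```

I handed the job in at about 111 s with the door folded right back, the rail fully home, and both ear defenders on the bench (yellow and green; no red one was there) hanging on it; the yellow's first carry swung it in the grip, probably against the cupboard wall, so I set it down and rehung it, and I saw no bystander move but did not measure them at the end.

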